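# Clamp the graphite shaping bar in the bench screw clamp

## Task

Lay the graphite bar on the bed of the blue screw clamp, slide it gently under the screw, bare end first, until it is fully home against the brass stop, and let go of it. Then turn the red T-handle clockwise until rising resistance shows that the bar is firmly clamped, but do not over-tighten, as graphite cracks. Finish with the handle released and leave the other things on the bench alone.

Things in the scene. Friction and masses are not known exactly. Their poses are not given: they have to be found in the camera images.
- clamp: blue screw clamp fixed to the bench, base plate 180 x 110 x 12 mm. Origin: on the bench top under the screw axis; z up, x along the bed from its open mouth to the stop, y across. Overhead arm: 46 mm wide, from x = -20 mm backwards, z = 77 to 97 mm, brass collar on it to z = 110 mm; column behind x = 42 mm. Nothing stands beside or above the bed in front of x = -58 mm
- bed_mouth (a point): middle of the bed's top surface at its open front end, 85 mm before the screw axis, 24 mm above the bench; axes as the clamp's. The bed is 28 mm wide and runs 115 mm along x to the stop. Beside it two steel guides, 40 mm apart, tops 12 mm above the bed, start 48 mm along x; flared lips before them start 27 mm along x, about 60 mm apart at the mouth
- stop_face (a point): centre of the face of the brass stop that the bar's bare end must touch, 30 mm beyond the screw axis, 38 mm above the bench; axes as the clamp's
- bar_mid (a point): centre of the graphite bar, a black block 160 mm long (x), 36 wide (y), 28 high (z), 0.2 to 0.4 kg, flat on the bench at the start. Its -x end has a flush copper-coloured sleeve, from 27 to 80 mm from the centre: grip it there, across y, near 55 mm, so that the gripper stays clear of the T-handle. The bare end, +x, goes to the stop
- bar_nose (a point): centre of the bar's bare end face, 80 mm from its centre along the bar's +x
- t_handle (a point): centre of the red T-bar on the vertical screw: round, 14 mm thick, 74 long, along this point's y axis, 25 mm clear above the collar. Clockwise from above lowers it 3 mm per rad; its tip starts 1 to 7.5 mm over the bar. It stays where left. Friction: 0.36 N m while turning, little at a standstill. Pressing adds 0.36 N m per rad, also at a standstill: firm at 0.12 to 0.28 added, cracks above 0.33
- rod_tin: red and blue tin of glass rods, 72 mm across, 110 mm high, rods to 225 mm; origin at the centre of its underside; leave alone
- bead_tray: wooden bead tray, 100 x 140 x 25 mm; origin at the centre of its underside; leave alone
- knife_grip (a point): grip of a wooden-handled spatula knife lying on the bench; leave alone
There are look-alikes about, which are no part of the job. Of the things that look like the part that bears bar_mid, the largest one is meant.

How it is judged:
On the way, in this order (a step that is already met when the one before it is completed fails the run):
1. the bar lies on the bed, its bare end within 4 mm of the stop, and is let go of (x of bar_nose in the frame of stop_face above -0.004 m and angle between the x axis of bar_mid and the x axis of clamp, either way round below 0.1 rad and distance between bar_nose and stop_face below 0.008 m and contact force between the fingers and bar below 0.2 N), for 0.2 s.
2. the screw presses on the bar with more than 30 N (contact force between screw and bar above 30 N), for 0.2 s.
At the end, for the whole second after the job is handed in: The bar lies on the bed, in line with it, bare end within 4 mm of the stop, held down by the screw with 30 to 110 N, at rest and released (contact force between screw and bar between 30 and 110 N and x of bar_nose in the frame of stop_face above -0.004 m and distance between bar_nose and stop_face below 0.008 m and angle between the x axis of bar_mid and the x axis of clamp, either way round below 0.1 rad and linear speed of bar below 0.02 m/s); the robot touches nothing.
It fails at once if the bar is over-tightened (screw force above 110 N) (contact force between screw and bar above 110 N).
It fails at once if the bar is rammed into the stop with more than 40 N (contact force between bar and stop above 40 N).
It fails at once if the tin of rods is disturbed by more than 20 mm (distance of rod_tin from where it was at the start of the episode above 0.02 m).
It fails at once if the bead tray is disturbed by more than 20 mm (distance of bead_tray from where it was at the start of the episode above 0.02 m).
It fails at once if the knife is disturbed by more than 20 mm (distance of knife_grip from where it was at the start of the episode above 0.02 m).
It also fails if it takes over 72 s, if anything falls off the work surface, if the arm or the gripper's body presses on something with over 40 N, if the wrist force passes 120 N, or if a joint passes its speed limit or range.

## Robot

A 6-joint arm with a two-finger parallel gripper is mounted at the origin on the work surface. World frame = base frame: x ahead of the robot, y to its left, z up, the work surface at z = 0. Lengths are in m, angles in rad, forces in N, time in s.
With the tool pointing down it reaches from about 0.425 to 0.925 m from the base axis. Payload 12.5 kg.
Tool frame: the origin (TCP) lies at the very end of the fingers, on their centre line; the grasp point (between the pads) lies 19 mm behind it; z points along the fingers, y is the line along which they close (so a half turn about z gives the same grasp; the last joint's range is limited). The gripper opens to 85 mm and grips with 20 to 120 N. Pads are 22 mm wide; open, the fingers measure 114 mm over their backs; the gripper's body (76 mm by 85 mm) begins 54 mm behind the grasp point. The pads swing forward as they close: fully open they stand 13 mm farther back than shut.
Start: joints at [1.056, 0.491, 1.559, -0, 1.092, -0.106], TCP at [0.248, 0.574, 0.231] pointing down, gripper open.
Joint ranges: [-3.1, 3.1], [-0.84, 2.19], [0.05, 2.79], [-1.13, 4.28], [0.06, 2.93], [-2.69, 2.69]. Speed limits (rad/s): [2.22, 2.22, 2.79, 3.14, 3.14, 3.14].

## Interface

Orientations are given as [roll, pitch, yaw] about the fixed x, y, z axes, in that order (R = Rz(yaw) Ry(pitch) Rx(roll)).
In Python, from station import ctrl gives the robot as it stands.
- The arm moves only by the tool apply_moves, never from a script. Its argument "steps" is a list that holds one entry, the list of rows, each a list of 4 numbers: the shift along the tool's x, y, z scaled (see below), then the turn about the tool's z scaled (see below). In form: [[[dx, dy, dz, spin], ...]]. A call has 1 to 12 rows; each row shifts and turns the commanded pose from where the row before left it, along the tool's axes as they then stand; what a row does not reach is not made up. The controller multiplies each number of a shift by 0.05 m and each number of a turn by 5 degrees. A row lasts 1/8 s, in which the tool goes at most 62.5 mm and 10.7 degrees, less where a joint would pass 70% of its speed; a pose out of reach is approached as far as the arm can. A call with a number of a shift or a turn outside -1 to 1 is refused whole. A call with a gripper value outside its range is refused whole. "gripper" is the opening, from 0 (shut) to 1 (fully open), set as the call begins (left out, the last holds). The fingers move at their own pace and stop on an object; "squeeze" is the grip in N (left out, the last holds). Time passes only in rows, so rows that do not move let the fingers close. It gives the time, the measured TCP pose, the force, the opening and the grip force at its end, in the units of the state.
- ctrl.sense(): the state, without advancing time (a new reading comes with each control period).
- ctrl.get_image(name): name is "scene" or "top"; returns the picture (400x640x3 uint8, red, green, blue); there is no depth.
- ctrl.calibration(name): a dict with "K" (3x3 intrinsics, pixels), "dist_coeffs" ([k1, k2, p1, p2, k3] as OpenCV has them; the pictures are not rectified), "extrinsics" (4x4, takes a point from camera to world coordinates). Camera axes: x right, y down, z forward; pixel columns grow to the right and rows downward; lengths in m; the calibration is good to about 2 mm. A picture is of the moment at which its call begins. calibration takes no time and is no camera call.
- ctrl.close_job(): hands the job in; it is judged then, once.
The state is a dict: "clock": time; "qpos": joint angles; "dq": joint speeds; "joint_torque": joint torques, N m; "ee_pos": TCP position; "ee_rot": TCP orientation; "wrist_force": force on the tool from outside, world axes, zero at the start; "wrist_torque": the same for the moment, N m; "opening": finger opening in m; "gripper_force": force on a finger pad.
Only numpy, scipy, OpenCV 4.12 (cv2) and the standard library are available. Lean on these libraries where they do the work, as an engineer would, in place of code of your own. Each camera call takes 0.05 s, during which the arm holds its last target. There are 200 camera calls.

## Working session

There is one attempt and no reset: what is moved stays moved. The work goes in short steps, Python scripts to look and compute and a tool call to move; the robot and the scene stay as the last step left them, time stands still between calls to the robot, and variables do not carry over. Pictures are saved under pics/ and viewed, at most 10 in all, crops included, and the job is handed in when it is done.

Besides the shell and the picture viewer there is one more tool, called after "Call:" by a JSON object that holds its "method" and its "body". apply_moves: Moves the arm, as the interface text tells. Its arguments: {"type":"object","properties":{"steps":{"type":"array"},"gripper":{"type":"number"},"squeeze":{"type":"number"}},"required":["steps"]}

```bash
ls; mkdir -p pics; python3 - <<'E'
from station import ctrl
import cv2
for n in("scene","top"):
    c=ctrl.calibration(n);print(n,c)
    cv2.imwrite(f"pics/{n}0.png",ctrl.get_image(n)[:,:,::-1])
print(ctrl.sense())
E
```

```text
pics
scene {'K': array([[404.1554443 ,   0.        , 319.92605247],
       [  0.        , 404.1554443 , 197.40143291],
       [  0.        ,   0.        ,   1.        ]]), 'dist_coeffs': array([-0.0983643,  0.       ,  0.       ,  0.       ,  0.       ]), 'extrinsics': array([[-0.70893052,  0.49636091, -0.50104227,  1.1371685 ],
       [ 0.70524105,  0.49160138, -0.51084552,  0.60211004],
       [-0.00725067, -0.71550956, -0.69856531,  0.98227281],
       [ 0.        ,  0.        ,  0.        ,  1.        ]])}
top {'K': array([[438.04765945,   0.        , 317.91577415],
       [  0.        , 438.04765945, 193.50030932],
       [  0.        ,   0.        ,   1.        ]]), 'dist_coeffs': array([0.01500527, 0.        , 0.        , 0.        , 0.        ]), 'extrinsics': array([[-0.00646815, -0.98535258,  0.17040676,  0.28237757],
       [-0.99993346,  0.00800109,  0.00831058, -0.01847125],
       [-0.00955229, -0.17034166, -0.98533876,  1.39445144],
       [ 0.        ,  0.        ,  0.        ,  1.        ]])}
{'clock': 0.1, 'qpos': array([ 1.05637929e+00,  4.91506129e-01,  1.55940740e+00, -4.00411047e-06,
        1.09171004e+00, -1.05592506e-01]), 'dq': array([ 0.00060655, -0.00148717, -0.00251674,  0.00059614, -0.00092831,
        0.00011829]), 'joint_torque': array([ 3.29061186e-03, -6.19449806e+01, -2.62025875e+01, -8.02959721e-05,
        2.85792448e-03, -5.87160507e-07]), 'ee_pos': array([0.24832877, 0.57331983, 0.23077542]), 'ee_rot': array([-3.14056710e+00, -1.05123526e-04,  2.73276992e+00]), 'wrist_force': array([-0.36436821, -0.81180279, -0.66462518]), 'wrist_torque': array([3.41188820e-02, 8.44874531e-05, 3.88123065e-02]), 'gripper_force': 0.0, 'opening': 0.08532151496889781}
```

View pics/scene0.png

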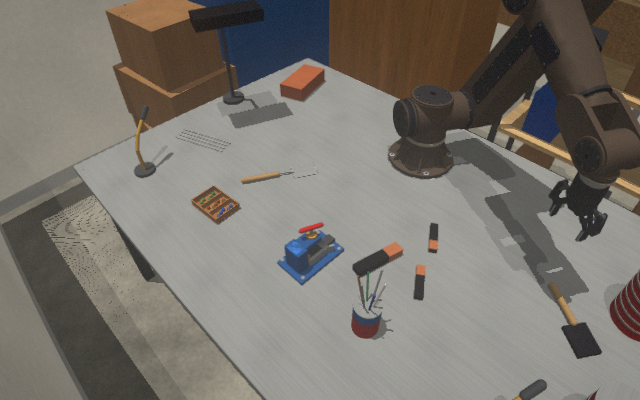

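View pics/top0.png

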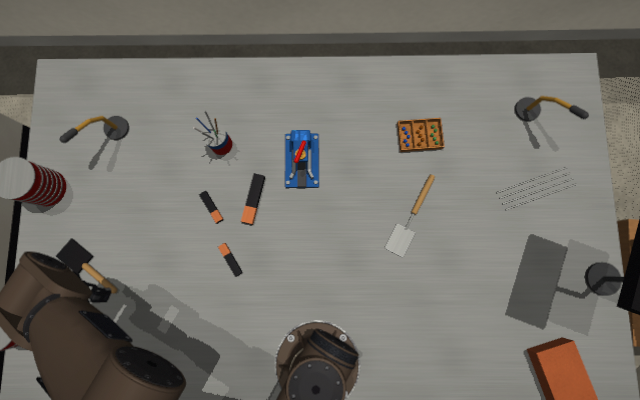

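The top view shows the clamp at about (302,160) with its mouth toward the robot. The large bar is at (253,200), sleeve end at the bottom and bare end up. The two smaller bars, at (211,207) and (230,260), are look-alikes. The tin is at (220,145), the tray at (420,135) and the knife at (410,215). Next I'll measure.

```bash
cat >h.py <<'E'
import numpy as np,cv2
from station import ctrl
def ray(n,uv):
    c=ctrl.calibration(n);p=cv2.undistortPoints(np.array(uv,float).reshape(-1,1,2),c["K"],c["dist_coeffs"])[:,0]
    E=c["extrinsics"];d=np.c_[p,np.ones(len(p))]@E[:3,:3].T
    return E[:3,3],d
def plane(n,uv,z):
    o,d=ray(n,uv);return o+d*((z-o[2])/d[:,2])[:,None]
def proj(n,P):
    c=ctrl.calibration(n);M=np.linalg.inv(c["extrinsics"])
    return cv2.projectPoints(np.array(P,float).reshape(-1,3),cv2.Rodrigues(M[:3,:3])[0],M[:3,3],c["K"],c["dist_coeffs"])[0][:,0]
def img(n): return ctrl.get_image(n)
def blobs(im,f,box,amin=15):
    hsv=cv2.cvtColor(im,cv2.COLOR_RGB2HSV).astype(int);m=f(*cv2.split(hsv.astype(np.uint8))).astype(np.uint8)*255
    k=np.zeros_like(m);x0,y0,x1,y1=box;k[y0:y1,x0:x1]=m[y0:y1,x0:x1]
    cs,_=cv2.findContours(k,cv2.RETR_EXTERNAL,cv2.CHAIN_APPROX_NONE)
    return k,[c for c in cs if cv2.contourArea(c)>amin]
blue=lambda h,s,v:(h>98)&(h<125)&(s>140)
red=lambda h,s,v:((h<6)|(h>172))&(s>190)&(v>110)
orange=lambda h,s,v:(h>5)&(h<18)&(s>120)&(v>120)
black=lambda h,s,v:(v<60)
E
python3 - <<'E'
from h import *
import cv2
T=img("top");S=img("scene")
def rep(n,im,name,f,box,z):
    k,cs=blobs(im,f,box)
    for c in cs:
        r=cv2.minAreaRect(c);b=cv2.boxPoints(r);print(n,name,cv2.contourArea(c),np.round(b,1).tolist());print(np.round(plane(n,b,z),4)[:,:2].tolist(), np.round(plane(n,[r[0]],z),4))
rep("top",T,"blue",blue,(275,120,330,195),.012)
rep("top",T,"red",red,(285,130,320,175),.142)
rep("top",T,"or",orange,(235,165,275,230),.028)
rep("top",T,"bk",black,(235,165,275,230),.028)
rep("scene",S,"red",red,(285,215,335,240),.142)
rep("scene",S,"or",orange,(345,235,410,280),.028)
rep("scene",S,"bk",black,(345,235,410,280),.028)
rep("scene",S,"blue",blue,(270,215,350,290),.012)
a=cv2.resize(T[110:235,195:345],None,fx=5,fy=4.8,interpolation=cv2.INTER_CUBIC)[:,:,::-1]
b=cv2.resize(S[210:295,270:410],None,fx=5.7,fy=5.7,interpolation=cv2.INTER_CUBIC)[:,:,::-1]
cv2.imwrite("pics/a.png",a);cv2.imwrite("pics/b.png",b)
E
```

```text
top blue 877.0 [[286.0, 130.0], [318.0, 130.0], [318.0, 187.0], [286.0, 187.0]]
[[0.7341, 0.0967], [0.7331, -0.0085], [0.5426, -0.0072], [0.5435, 0.0956]] [[0.6373 0.0441 0.012 ]]
top red 64.5 [[293.3999938964844, 161.3000030517578], [302.20001220703125, 140.3000030517578], [305.70001220703125, 141.6999969482422], [296.8999938964844, 162.8000030517578]]
[[0.5955, 0.0634], [0.6595, 0.0376], [0.655, 0.0273], [0.591, 0.0532]] [[0.6251 0.0454 0.142 ]]
top or 168.5 [[240.5, 220.89999389648438], [244.8000030517578, 205.0], [256.1000061035156, 208.10000610351562], [251.8000030517578, 224.0]]
[[0.4336, 0.2364], [0.4836, 0.224], [0.4735, 0.188], [0.4236, 0.2006]] [[0.4535 0.2123 0.028 ]]
top bk 341.5 [[245.39999389648438, 204.8000030517578], [253.8000030517578, 172.8000030517578], [265.1000061035156, 175.8000030517578], [256.6000061035156, 207.8000030517578]]
[[0.4842, 0.2221], [0.5873, 0.1974], [0.5774, 0.1614], [0.4745, 0.1865]] [[0.5305 0.1919 0.028 ]]
scene or 139.0 [[382.6000061035156, 248.1999969482422], [397.79998779296875, 240.60000610351562], [402.3999938964844, 249.8000030517578], [
[... 404 characters left out ...]
ene blue 93.5 [[279.79998779296875, 264.3999938964844], [283.20001220703125, 260.3999938964844], [304.70001220703125, 279.1000061035156], [301.29998779296875, 283.0]]
[[0.724, 0.009], [0.7074, 0.0053], [0.7075, 0.0985], [0.7235, 0.1013]] [[0.7156 0.0544 0.012 ]]
scene blue 132.5 [[302.8999938964844, 275.6000061035156], [335.1000061035156, 246.60000610351562], [339.0, 251.0], [306.79998779296875, 279.8999938964844]]
[[0.7029, 0.0862], [0.5607, 0.0783], [0.5645, 0.0984], [0.7052, 0.105]] [[0.6354 0.0921 0.012 ]]
scene blue 228.5 [[285.0, 246.0], [302.5, 228.5], [314.5, 240.5], [297.0, 258.0]]
[[0.6672, -0.0322], [0.5805, -0.0463], [0.5881, 0.0163], [0.6722, 0.0276]] [[ 0.6278 -0.0081  0.012 ]]
```

View pics/a.png

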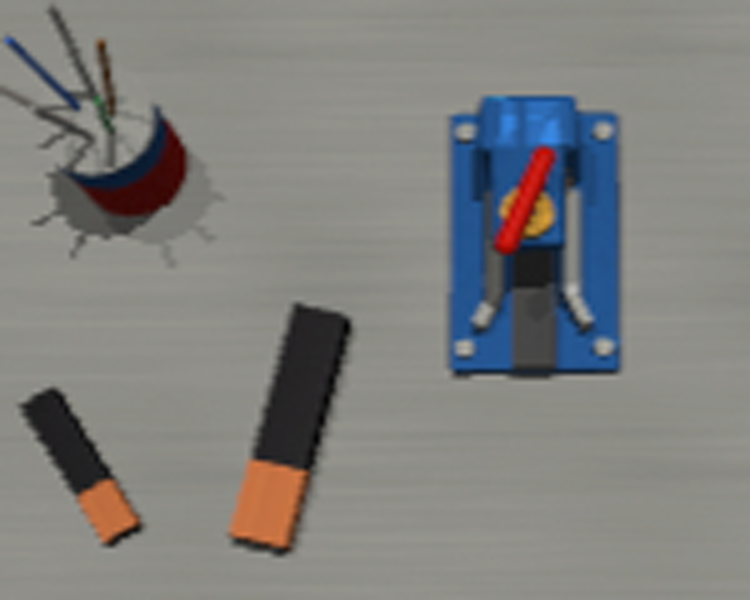

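View pics/b.png

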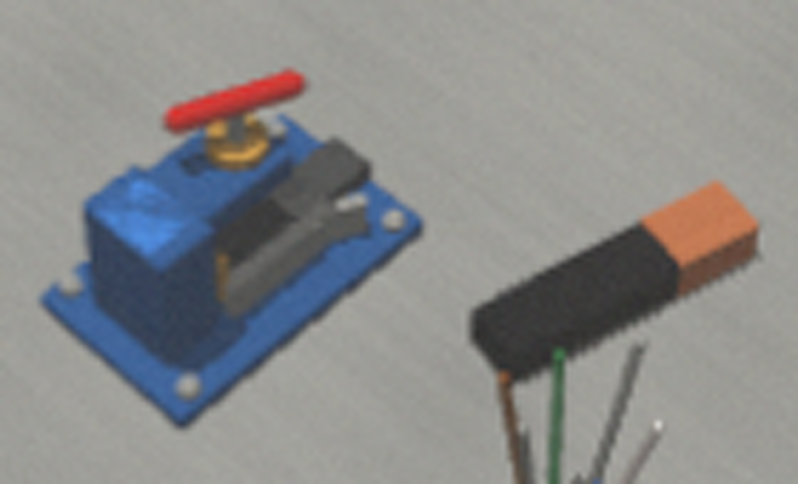

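The crops are at 5x4.8 (top, offset 195,110) and 5.7x (scene, offset 270,210). In the top crop, the clamp plate corners are (450,115), (619,115), (619,373) and (450,373). The bar's top face corners are about (295,303), (350,318), (231,537) and (290,546). The T-bar ends are near (545,152) and (504,247) in the top crop, and (172,120) and (297,78) in the scene crop.

```bash
python3 - <<'E'
from h import *
A=lambda l:[(195+x/5-.4,110+y/4.8-.4) for x,y in l]
B=lambda l:[(270+x/5.7-.4,210+y/5.7-.4) for x,y in l]
pr=lambda *a:print(*[x if isinstance(x,str) else np.round(x,4).tolist() for x in a])
pr("plate top",plane("top",A([(450,115),(619,115),(619,373),(450,373)]),.012))
pr("plate scene L,B,R",plane("scene",B([(42,298),(183,420),(420,225)]),.012))
pr("bed front top: ",plane("top",A([(514,374),(555,374)]),.024))
pr("bed/ collar top",plane("top",A([(527,211)]),.11))
pr("collar scene",plane("scene",B([(237,147)]),.11))
pr("guides top",plane("top",A([(490,250),(572,250)]),.036))
pr("bar top",plane("top",A([(295,303),(350,318),(290,545),(231,537)]),.028))
pr("bar scene top face",plane("scene",B([(717,182),(757,228),(512,350),(474,314)]),.028))
def tri(a,b):
    o1,d1=ray("top",A([a]));o2,d2=ray("scene",B([b]));M=np.c_[d1[0],-d2[0]]
    t=np.linalg.lstsq(M,o2-o1,rcond=None)[0];p=o1+d1[0]*t[0];q=o2+d2[0]*t[1];pr("tri",(p+q)/2,np.linalg.norm(p-q)*1000)
tri((504,247),(297,78)) ; tri((545,152),(172,120)); tri((524.5,199.5),(234.5,99)); tri((527,211),(237,147))
T=img("top");S=img("scene")
for n,im,bx in(("top",T,(285,130,320,175)),("scene",S,(285,215,335,240))):
    k,cs=blobs(im,lambda h,s,v:((h<8)|(h>172))&(s>130)&(v>70),bx); print([ (cv2.contourArea(c),cv2.minAreaRect(c)) for c in cs])
E
```

```text
plate top [[0.722, 0.1012, 0.012], [0.7209, -0.0097, 0.012], [0.5416, -0.0085, 0.012], [0.5425, 0.1001, 0.012]]
plate scene L,B,R [[0.724, -0.0039, 0.012], [0.7233, 0.1029, 0.012], [0.5499, 0.1026, 0.012]]
bed front top:  [[0.5393, 0.0583, 0.024], [0.539, 0.0322, 0.024]]
bed/ collar top [[0.6275, 0.0458, 0.11]]
collar scene [[0.6371, 0.0555, 0.11]]
guides top [[0.6209, 0.073, 0.036], [0.6205, 0.0207, 0.036]]
bar top [[0.5877, 0.1981, 0.028], [0.5772, 0.1628, 0.028], [0.4261, 0.1983, 0.028], [0.4317, 0.2354, 0.028]]
bar scene top face [[0.4266, 0.2041, 0.028], [0.4367, 0.2384, 0.028], [0.5856, 0.1978, 0.028], [0.5824, 0.1694, 0.028]]
tri [0.5984, 0.0585, 0.1329] 0.6337
tri [0.6596, 0.0339, 0.1312] 0.1294
tri [0.629, 0.0461, 0.1319] 0.0812
tri [0.6304, 0.047, 0.0975] 1.5686
[(74.5, ((299.5689697265625, 151.32757568359375), (4.642383575439453, 23.211917877197266), 21.801406860351562))]
[(71.5, ((310.6000061035156, 227.30003356933594), (4.110960960388184, 24.349536895751953), 71.56504821777344))]
```

The top view agrees with the given sizes: plate 180 x 110 mm, bar length 158 mm. The screw axis comes out at about (0.626, 0.046), clamp yaw at about 0, the bar centre at about (0.506, 0.1995) with yaw -0.237, and the handle direction at about -0.38.

```bash
cat >>h.py <<'E'
def to(x,y,z,yaw):
    s=ctrl.sense();p=s["ee_pos"];r=s["ee_rot"];w=r[2];c,si=np.cos(w),np.sin(w)
    d=np.array([x,y,z])-p;dy=(yaw-w+np.pi/2)%np.pi-np.pi/2
    print("pos",np.round(p,4),"rot",np.round(r,3),"q6 %.2f"%s["qpos"][5])
    print("units xyz",np.round(np.array([c*d[0]+si*d[1],si*d[0]-c*d[1],-d[2]])/.05,3),"spin",round(-np.degrees(dy)/5,2))
E
python3 -c "
from h import *
to(.4525,.2124,.13,2.905)"
```

```text
pos [0.2484 0.5735 0.2311] rot [-3.141 -0.     2.733] q6 -0.11
units xyz [-6.616 -5.003  2.023] spin -1.97
```

Call:
{"method": "apply_moves", "body": {"steps": [[[-0.66, -0.5, 0.1, 0], [-0.66, -0.5, 0.1, 0], [-0.66, -0.5, 0.2, 0], [-0.66, -0.5, 0.2, 0], [-0.66, -0.5, 0.2, 0], [-0.66, -0.5, 0.2, 0], [-0.66, -0.5, 0.2, 0], [-0.66, -0.5, 0.2, 0], [-0.66, -0.5, 0.3, 0], [-0.66, -0.5, 0.3, 0], [0, 0, 0, -1], [0, 0, 0, -0.97]]], "gripper": 0.8}}

```text
clock: 1.8
ee_pos: [0.4521, 0.2124, 0.1311]
ee_rot: [-3.141, -0.0, 2.906]
wrist_force: [0.2, 0.1, 0.2]
opening: 0.0682
gripper_force: 0.0
```

```bash
python3 -c "
from h import *
to(.4525,.2124,.04,2.905)
for n in ('top','scene'):
    im=img(n); x,y=[int(v) for v in proj(n,[.4525,.2124,.05])[0]]
    a=cv2.resize(im[y-50:y+50,x-50:x+50],None,fx=4,fy=4,interpolation=cv2.INTER_CUBIC)
    globals()[n]=a; print(n,x,y)
cv2.imwrite('pics/c.png',np.hstack([top,scene])[:,:,::-1])"
```

```text
pos [0.4521 0.2124 0.1311] rot [-3.141 -0.     2.906] q6 -1.03
units xyz [-0.007  0.003  1.822] spin 0.01
top 247 213
scene 393 243
```

View pics/c.png

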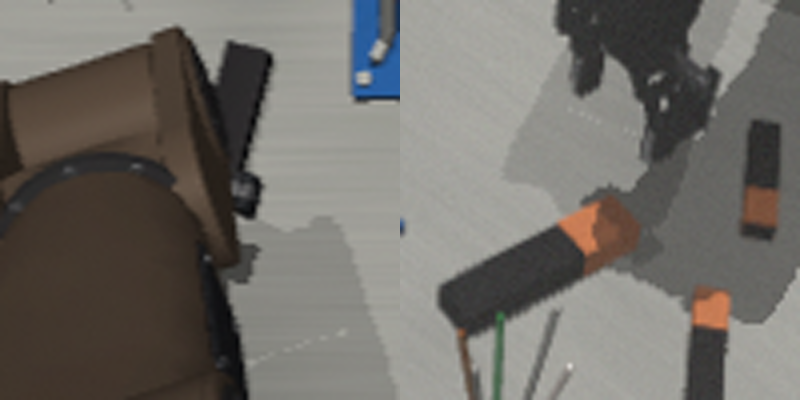

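The scene crop shows both fingertips above the sleeve, at crop pixels (590,85) and (665,150), and they straddle it. I'm descending.

Call:
{"method": "apply_moves", "body": {"steps": [[[0, 0, 0.6, 0], [0, 0, 0.6, 0], [0, 0, 0.5, 0], [0, 0, 0.4, 0], [0, 0, 0.3, 0], [0, 0, 0.16, 0], [0, 0, 0, 0]]]}}

```text
clock: 2.78
ee_pos: [0.4518, 0.213, 0.0031]
ee_rot: [-3.141, -0.0, 2.904]
wrist_force: [-0.2, -0.6, 0.5]
opening: 0.0685
gripper_force: 0.0
```

Call:
{"method": "apply_moves", "body": {"steps": [[[0, 0, 0, 0], [0, 0, 0, 0], [0, 0, 0, 0], [0, 0, 0, 0], [0, 0, 0, 0], [0, 0, 0, 0]]], "gripper": 0, "squeeze": 70}}

```text
clock: 3.52
ee_pos: [0.4522, 0.2131, 0.0041]
ee_rot: [3.141, 0.001, 2.905]
wrist_force: [-1.3, -0.2, 6.0]
opening: 0.035
gripper_force: 70.5
```

Call:
{"method": "apply_moves", "body": {"steps": [[[0, 0, -0.3, 0], [0, 0, -0.4, 0], [0, 0, -0.35, 0], [0, 0, 0, 0]]]}}

```text
clock: 4.03
ee_pos: [0.4523, 0.2131, 0.0574]
ee_rot: [3.14, 0.002, 2.905]
wrist_force: [-0.5, 0.4, -4.2]
opening: 0.0348
gripper_force: 70.4
```

```bash
python3 -c "
from h import *
to(.432,.046,.055,3.1416); print(ctrl.sense()['wrist_force'],ctrl.sense()['wrist_torque'])"
```

```text
pos [0.4523 0.2131 0.0574] rot [3.140e+00 2.000e-03 2.905e+00] q6 -1.03
units xyz [-0.39  -3.344  0.047] spin -2.72
[-0.49202681  0.40504796 -4.16277918] [ 0.05480434  0.16749406 -0.00645426]
```

Call:
{"method": "apply_moves", "body": {"steps": [[[-0.05, -0.4, 0, 0], [-0.05, -0.5, 0, 0], [-0.05, -0.5, 0, 0], [-0.05, -0.5, 0, 0], [-0.05, -0.5, 0, 0], [-0.05, -0.5, 0, 0], [-0.09, -0.44, 0.05, 0], [0, 0, 0, -0.9], [0, 0, 0, -0.9], [0, 0, 0, -0.92], [0, 0, 0, 0]]]}}

```text
clock: 5.4
ee_pos: [0.4314, 0.046, 0.053]
ee_rot: [3.141, -0.001, 3.142]
wrist_force: [0.6, -0.7, -3.0]
opening: 0.0348
gripper_force: 70.7
```

```bash
python3 -c "
from h import *
to(.432,.046,.030,3.1416)
S=img('scene');T=img('top')
a=cv2.resize(S[190:310,260:420],None,fx=4,fy=4,interpolation=cv2.INTER_CUBIC)
b=cv2.resize(T[120:240,270:310+30],None,fx=2,fy=4,interpolation=cv2.INTER_CUBIC)
cv2.imwrite('pics/d.png',np.hstack([a,b])[:,:,::-1])"
```

```text
pos [0.4314 0.046  0.053 ] rot [ 3.141e+00 -1.000e-03  3.142e+00] q6 -1.62
units xyz [-0.012 -0.001  0.461] spin -0.0
```

View pics/d.png

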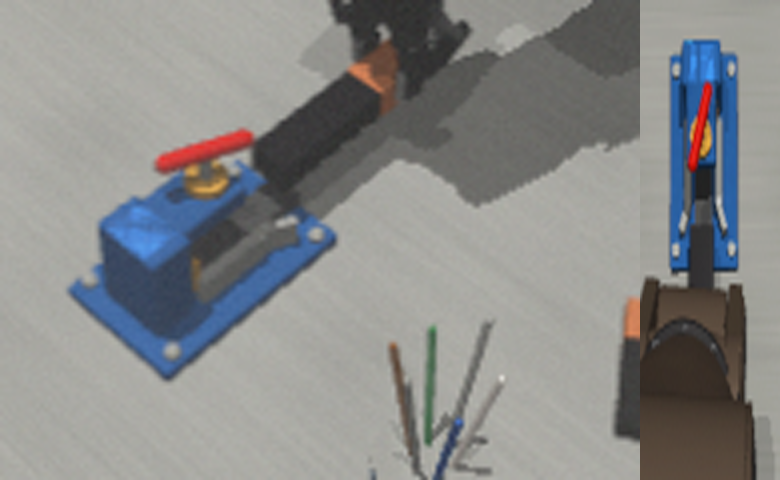

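The scene crop shows the bar's nose just in front of the mouth, in line with the bed. In the top crop the bar spans columns 688-714 and the plate 671-737. I'm checking the lateral offset from the pixels.

```bash
python3 -c "
from h import *
T=img('top').astype(int)
g=T.max(2)
for r in (182,184,186,188,190): print(r,g[r,288:316].tolist())
for z,r in((.077,186),(.077,190)): print(plane('top',[(294,r),(300.5,r),(307,r)],z))
print(proj('top',[[.552,.046,.024],[.552,.046,.077]]))
"
```

```text
182 [182, 151, 154, 168, 168, 130, 73, 51, 49, 50, 50, 50, 50, 49, 51, 51, 51, 55, 69, 123, 145, 157, 165, 165, 165, 138, 153, 185]
184 [97, 144, 167, 167, 167, 130, 72, 49, 49, 50, 50, 50, 51, 51, 52, 52, 52, 56, 70, 123, 146, 146, 160, 168, 168, 167, 165, 125]
186 [165, 165, 163, 162, 164, 128, 73, 50, 49, 51, 51, 51, 51, 51, 52, 52, 52, 56, 68, 115, 134, 134, 145, 151, 151, 151, 153, 156]
188 [96, 143, 166, 167, 166, 132, 75, 52, 51, 50, 51, 52, 51, 52, 51, 51, 53, 56, 69, 120, 142, 141, 157, 166, 166, 165, 164, 164]
190 [166, 166, 164, 164, 164, 129, 74, 51, 51, 51, 50, 51, 51, 52, 51, 52, 52, 57, 68, 118, 140, 140, 154, 162, 162, 162, 162, 161]
[[0.53412797 0.06574087 0.077     ]
 [0.53396339 0.04582557 0.077     ]
 [0.53379869 0.02591497 0.077     ]]
[[0.52167704 0.0657058  0.077     ]
 [0.52151425 0.04582194 0.077     ]
 [0.52135142 0.02594274 0.077     ]]
[[301.25691794 183.55506075]
 [300.44483176 180.22744107]]
```

```bash
python3 -c "
from h import *
T=img('top').astype(float)
s=T[:,:,2]-T[:,:,0]
def edges(a,x0,th):
    i=np.where(np.diff((a>th).astype(int)))[0];return [round(x0+k+(th-a[k])/(a[k+1]-a[k]),2) for k in i]
for r in (150,160,170,180,185): 
    e=edges(s[r,278:326],278,s[150:180,287].mean()/2); print(r,e, np.round(plane('top',[(e[0],r),(e[-1],r)],.012)[:,1],4))
g=T.max(2)
for r in (176,180,184,188):
    e=edges(-g[r,288:316],288,-100); print('bar',r,e,np.round(plane('top',[(e[0],r),(e[-1],r)],.077)[:,1],4))
r=s[:,310]; print(edges(r[178:195],178,r[170]/2))
print(g[168:180,300].tolist())
for r in (158,162,166): print(r,g[r,285:320].astype(int).tolist())
"
```

```text
150 [np.float64(285.05), np.float64(290.6), np.float64(292.99), np.float64(295.59), np.float64(304.53), np.float64(307.36), np.float64(310.76), np.float64(318.03)] [ 0.0994 -0.0081]
160 [np.float64(285.0), np.float64(291.35), np.float64(299.43), np.float64(307.31), np.float64(311.01), np.float64(318.11)] [ 0.0994 -0.0082]
170 [np.float64(284.93), np.float64(291.35), np.float64(311.03), np.float64(318.13)] [ 0.0994 -0.008 ]
180 [np.float64(284.71), np.float64(294.51), np.float64(306.42), np.float64(314.81), np.float64(315.24), np.float64(318.51)] [ 0.0999 -0.009 ]
185 [np.float64(284.72), np.float64(293.83), np.float64(306.52), np.float64(318.39)] [ 0.0998 -0.0085]
bar 176 [np.float64(294.57), np.float64(306.16), np.float64(308.65), np.float64(309.89)] [0.0641 0.017 ]
bar 180 [np.float64(294.48), np.float64(306.44)] [0.0643 0.0276]
bar 184 [np.float64(288.06), np.float64(293.54), np.float64(306.56)] [0.084  0.0272]
bar 188 [np.float64(288.09), np.float64(293.55), np.float64(306.62)] [0.0838 0.0271]
[np.float64(187.7)]
[34.0, 35.0, 83.0, 84.0, 77.0, 77.0, 75.0, 76.0, 53.0, 49.0, 50.0, 49.0]
158 [149, 160, 160, 159, 159, 160, 126, 88, 117, 104, 184, 226, 223, 194, 137, 168, 203, 171, 101, 115, 157, 166, 136, 135, 158, 138, 135, 152, 160, 161, 162, 161, 161, 134, 139]
162 [149, 161, 161, 161, 161, 162, 128, 94, 91, 96, 132, 143, 103, 44, 46, 42, 40, 40, 40, 40, 56, 65, 93, 137, 157, 136, 134, 154, 162, 162, 161, 161, 163, 138, 144]
166 [154, 162, 163, 161, 160, 160, 127, 94, 100, 100, 79, 83, 66, 34, 34, 35, 35, 34, 35, 36, 51, 65, 95, 136, 157, 137, 136, 156, 163, 163, 162, 160, 163, 138, 142]
```

The camera places the bar centre at y about 0.048 and the clamp at about 0.046, so I'll shift 2 mm toward -y and lower onto the bed.

Call:
{"method": "apply_moves", "body": {"steps": [[[0, 0.03, 0.15, 0], [0, 0.01, 0.2, 0], [0, 0, 0.06, 0], [0, 0, 0.03, 0], [0, 0, 0, 0]]]}}

```text
clock: 6.22
ee_pos: [0.4316, 0.048, 0.0312]
ee_rot: [3.142, -0.0, -3.141]
wrist_force: [-0.2, 0.0, -3.5]
opening: 0.0346
gripper_force: 70.7
```

Call:
{"method": "apply_moves", "body": {"steps": [[[0, 0, 0.03, 0], [0, 0, 0.02, 0], [0, 0, 0, 0]]]}}

```text
clock: 6.6
ee_pos: [0.4316, 0.048, 0.0288]
ee_rot: [3.141, 0.0, -3.141]
wrist_force: [0.1, -0.3, -4.0]
opening: 0.0348
gripper_force: 70.7
```

The sign of tool y was wrong (+y in the world), so I'm correcting it by -3.5 mm.

Call:
{"method": "apply_moves", "body": {"steps": [[[0, -0.07, 0, 0], [0, 0, 0.02, 0], [0, 0, 0.02, 0], [0, 0, 0, 0]]]}}

```text
clock: 7.1
ee_pos: [0.4316, 0.0445, 0.0269]
ee_rot: [3.142, 0.0, -3.141]
wrist_force: [-3.2, -2.2, 4.1]
opening: 0.0346
gripper_force: 71.7
```

Call:
{"method": "apply_moves", "body": {"steps": [[[-0.1, 0, 0, 0], [-0.15, 0, 0, 0], [-0.15, 0, 0, 0], [-0.15, 0, 0, 0], [0, 0, 0, 0]]], "squeeze": 30}}

```text
clock: 7.72
ee_pos: [0.4602, 0.0447, 0.0272]
ee_rot: [3.142, 0.002, -3.141]
wrist_force: [0.2, 0.9, 5.0]
opening: 0.035
gripper_force: 72.1
```

Call:
{"method": "apply_moves", "body": {"steps": [[[-0.12, 0, 0, 0], [-0.12, 0, 0, 0], [-0.12, 0, 0, 0], [0, 0, 0, 0]]]}}

```text
clock: 8.22
ee_pos: [0.4776, 0.0447, 0.0273]
ee_rot: [3.142, 0.001, -3.141]
wrist_force: [-4.8, 0.9, 9.4]
opening: 0.0349
gripper_force: 72.6
```

Call:
{"method": "apply_moves", "body": {"steps": [[[0, 0, -0.01, 0], [-0.1, 0, 0, 0], [-0.1, 0, 0, 0], [-0.1, 0, 0, 0], [0, 0, 0, 0]]], "squeeze": 25, "gripper": 0}}

```text
clock: 8.85
ee_pos: [0.4923, 0.0447, 0.0277]
ee_rot: [3.142, 0.0, -3.141]
wrist_force: [-4.3, -0.2, 9.0]
opening: 0.0349
gripper_force: 72.5
```

Call:
{"method": "apply_moves", "body": {"steps": [[[-0.08, 0, 0, 0], [-0.08, 0, 0, 0], [-0.08, 0, 0, 0], [-0.08, 0, 0, 0], [0, 0, 0, 0]]]}}

```text
clock: 9.48
ee_pos: [0.5078, 0.0448, 0.0279]
ee_rot: [3.142, -0.001, -3.141]
wrist_force: [-7.1, 0.8, 13.8]
opening: 0.0347
gripper_force: 73.0
```

Call:
{"method": "apply_moves", "body": {"steps": [[[0, 0, 0, 0], [0, 0, 0, 0]]], "gripper": 0.5}}

```text
clock: 9.72
ee_pos: [0.5084, 0.0446, 0.0272]
ee_rot: [3.142, 0.0, -3.141]
wrist_force: [0.5, -0.6, -0.7]
opening: 0.0429
gripper_force: 0.0
```

Call:
{"method": "apply_moves", "body": {"steps": [[[0, 0, 0, 0], [0, 0, 0, 0], [0, 0, 0, 0]]], "gripper": 0, "squeeze": 20}}

```text
clock: 10.1
ee_pos: [0.5084, 0.0446, 0.0273]
ee_rot: [3.141, 0.001, -3.141]
wrist_force: [2.1, 0.1, 0.5]
opening: 0.0357
gripper_force: 24.1
```

Call:
{"method": "apply_moves", "body": {"steps": [[[-0.05, 0, 0, 0], [-0.05, 0, 0, 0], [-0.05, 0, 0, 0], [-0.04, 0, 0, 0], [0, 0, 0, 0]]]}}

```text
clock: 10.72
ee_pos: [0.5171, 0.0446, 0.0273]
ee_rot: [3.141, -0.001, -3.141]
wrist_force: [-3.3, 0.9, 5.4]
opening: 0.0357
gripper_force: 24.5
```

Call:
{"method": "apply_moves", "body": {"steps": [[[-0.02, 0, 0, 0], [-0.02, 0, 0, 0], [0, 0, 0, 0]]]}}

```text
clock: 11.1
ee_pos: [0.519, 0.0446, 0.0273]
ee_rot: [3.141, -0.001, -3.141]
wrist_force: [-4.0, 0.3, 6.0]
opening: 0.0354
gripper_force: 24.6
```

Call:
{"method": "apply_moves", "body": {"steps": [[[-0.02, 0, 0, 0], [-0.02, 0, 0, 0], [0, 0, 0, 0]]]}}

```text
clock: 11.48
ee_pos: [0.5211, 0.0446, 0.0273]
ee_rot: [3.141, -0.001, -3.141]
wrist_force: [-2.8, 0.3, 5.5]
opening: 0.0356
gripper_force: 24.6
```

Call:
{"method": "apply_moves", "body": {"steps": [[[-0.02, 0, 0, 0], [-0.02, 0, 0, 0], [0, 0, 0, 0]]]}}

```text
clock: 11.85
ee_pos: [0.523, 0.0446, 0.0273]
ee_rot: [3.141, -0.001, -3.141]
wrist_force: [-3.6, 0.6, 4.8]
opening: 0.0361
gripper_force: 24.6
```

Call:
{"method": "apply_moves", "body": {"steps": [[[-0.02, 0, 0, 0], [-0.02, 0, 0, 0], [0, 0, 0, 0]]]}}

```text
clock: 12.22
ee_pos: [0.5237, 0.0446, 0.0273]
ee_rot: [3.141, -0.004, -3.141]
wrist_force: [-9.7, -1.0, 9.9]
opening: 0.0357
gripper_force: 25.2
```

Call:
{"method": "apply_moves", "body": {"steps": [[[-0.02, 0, 0, 0], [0, 0, 0, 0]]]}}

```text
clock: 12.48
ee_pos: [0.5237, 0.0446, 0.0273]
ee_rot: [3.141, -0.006, -3.141]
wrist_force: [-14.3, -0.7, 12.9]
opening: 0.0358
gripper_force: 25.6
```

The force climbs while the tool stands still, so the bar is home. I'm releasing it and rising.

Call:
{"method": "apply_moves", "body": {"steps": [[[0, 0, 0, 0], [0, 0, 0, 0], [0, 0, 0, 0], [0, 0, 0, 0]]], "gripper": 0.9}}

```text
clock: 12.98
ee_pos: [0.5267, 0.0446, 0.0272]
ee_rot: [3.142, 0.0, -3.141]
wrist_force: [0.3, 0.2, 0.0]
opening: 0.077
gripper_force: 0.0
```

Call:
{"method": "apply_moves", "body": {"steps": [[[0, 0, -0.3, 0], [0, 0, -0.6, 0], [0, 0, -0.8, 0], [0, 0, -0.8, 0], [0, 0, -0.8, 0], [0, 0, -0.6, 0], [0, 0, 0, 0]]]}}

```text
clock: 13.85
ee_pos: [0.5272, 0.0446, 0.2253]
ee_rot: [-3.141, 0.005, -3.141]
wrist_force: [-0.4, -0.0, -0.0]
opening: 0.0769
gripper_force: 0.0
```

```bash
python3 -c "
from h import *
to(.626,.045,.19,2.76)
S=img('scene');T=img('top')
a=cv2.resize(S[190:310,260:400],None,fx=4,fy=4,interpolation=cv2.INTER_CUBIC)
cv2.imwrite('pics/e.png',a[:,:,::-1])"
```

```text
pos [0.5272 0.0446 0.2253] rot [-3.141  0.005 -3.141] q6 -1.61
units xyz [-1.976  0.006  0.706] spin 4.38
```

View pics/e.png

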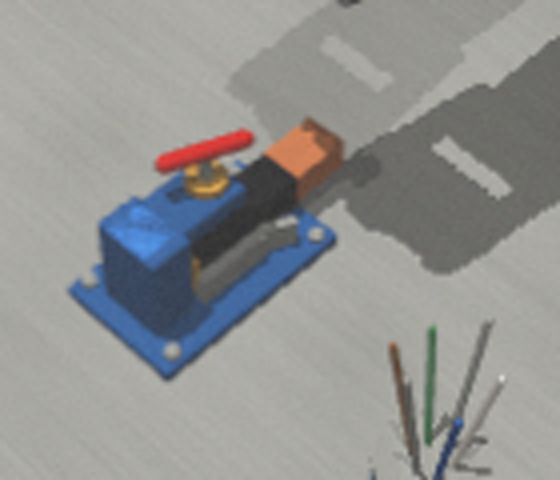

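The picture shows the bar lying between the guides with its nose at the brass stop, near crop pixel (197,270), and nothing else moved. Next is the handle.

Call:
{"method": "apply_moves", "body": {"steps": [[[-0.4, 0, 0, 0], [-0.6, 0, 0, 0], [-0.6, 0, 0, 0], [-0.41, 0, 0, 0], [0, 0, 0, 0.9], [0, 0, 0, 0.9], [0, 0, 0, 0.9], [0, 0, 0, 0.9], [0, 0, 0, 0.78], [0, 0, 0, 0]]]}}

```text
clock: 15.2
ee_pos: [0.6267, 0.0446, 0.2212]
ee_rot: [-3.141, -0.002, 2.76]
wrist_force: [-0.9, -0.7, 0.8]
opening: 0.077
gripper_force: 0.0
```

```bash
python3 -c "
from h import *
to(.628,.0447,.128,2.76)"
```

```text
pos [0.6267 0.0446 0.2212] rot [-3.141e+00 -2.000e-03  2.760e+00] q6 -1.22
units xyz [-0.023  0.011  1.865] spin 0.0
```

Call:
{"method": "apply_moves", "body": {"steps": [[[-0.02, 0.01, 0.5, 0], [0, 0, 0.6, 0], [0, 0, 0.45, 0], [0, 0, 0.3, 0], [0, 0, 0, 0]]]}}

```text
clock: 15.82
ee_pos: [0.6278, 0.0447, 0.1287]
ee_rot: [-3.141, -0.002, 2.761]
wrist_force: [-0.1, 0.7, 0.3]
opening: 0.0768
gripper_force: 0.0
```

Call:
{"method": "apply_moves", "body": {"steps": [[[0, 0, 0, 0], [0, 0, 0, 0], [0, 0, 0, 0], [0, 0, 0, 0], [0, 0, 0, 0], [0, 0, 0, 0], [0, 0, 0, 0]]], "gripper": 0, "squeeze": 40}}

```text
clock: 16.7
ee_pos: [0.6287, 0.0454, 0.1305]
ee_rot: [3.14, 0.001, 2.76]
wrist_force: [0.2, 4.9, 4.3]
opening: 0.0122
gripper_force: 39.2
```

```bash
python3 -c "
from h import *
s=ctrl.sense();print(s['wrist_force'],s['wrist_torque'],s['opening'],s['ee_pos'],s['ee_rot'])"
```

```text
[0.18304294 4.94920512 4.26705665] [ 9.76783249e-01 -1.20786981e-01 -8.13060253e-04] 0.012210310462540168 [0.62869352 0.04535764 0.13048555] [3.14019656e+00 1.21585021e-03 2.75984713e+00]
```

Call:
{"method": "apply_moves", "body": {"steps": [[[0.01, 0.03, -0.03, 0], [0, 0, 0, 0], [0, 0, 0.005, 1], [0, 0, 0.005, 1], [0, 0, 0.005, 1], [0, 0, 0.005, 1]]]}}

```text
clock: 17.45
ee_pos: [0.6285, 0.0457, 0.1298]
ee_rot: [-3.141, 0.001, 2.409]
wrist_force: [4.3, -2.3, -6.7]
opening: 0.0116
gripper_force: 40.1
```

```bash
cat >t.py <<'E'
from h import *
s=ctrl.sense();print(s['clock'],np.round(s['wrist_force'],2),np.round(s['wrist_torque'],3),s['opening'].round(4),s['ee_pos'].round(4),s['ee_rot'].round(3),s['qpos'][5].round(3))
E
python3 t.py
```

```text
Traceback (most recent call last):
  File "t.py", line 2, in <module>
    s=ctrl.sense();print(s['clock'],np.round(s['wrist_force'],2),np.round(s['wrist_torque'],3),s['opening'].round(4),s['ee_pos'].round(4),s['ee_rot'].round(3),s['qpos'][5].round(3))
                                                                                               ^^^^^^^^^^^^^^^^^^
AttributeError: 'float' object has no attribute 'round'
```

```bash
sed -i "s/s\['opening'\].round(4),//" t.py; python3 t.py
```

```text
17.45 [ 4.31 -2.34 -6.72] [-0.351 -0.657  0.356] [0.6285 0.0457 0.1298] [-3.141e+00  1.000e-03  2.409e+00] -0.869
```

Call:
{"method": "apply_moves", "body": {"steps": [[[0, 0, 0.015, 1], [0, 0, 0.01, 1], [0, 0, 0.005, 1], [0, 0, 0.005, 1]]]}}

```text
clock: 17.95
ee_pos: [0.6286, 0.0457, 0.1287]
ee_rot: [3.142, 0.001, 2.06]
wrist_force: [2.0, -2.5, 0.4]
opening: 0.0116
gripper_force: 40.8
```

```bash
python3 t.py
```

```text
17.95 [ 1.99 -2.53  0.4 ] [-0.402 -0.275  0.354] [0.6286 0.0457 0.1287] [3.142e+00 1.000e-03 2.060e+00] -0.52
```

Call:
{"method": "apply_moves", "body": {"steps": [[[0, 0, 0.008, 1], [0, 0, 0.008, 1], [0, 0, 0.005, 1]]]}}

```text
clock: 18.32
ee_pos: [0.6286, 0.0457, 0.1281]
ee_rot: [3.141, 0.001, 1.798]
wrist_force: [0.6, -2.4, 3.6]
opening: 0.0118
gripper_force: 41.4
```

```bash
python3 t.py
```

```text
18.325 [ 0.59 -2.39  3.65] [-0.444 -0.064  0.409] [0.6286 0.0457 0.1281] [3.141e+00 1.000e-03 1.798e+00] -0.258
```

Call:
{"method": "apply_moves", "body": {"steps": [[[0, 0, 0.005, 1], [0, 0, 0.005, 1]]]}}

```text
clock: 18.58
ee_pos: [0.6286, 0.0457, 0.1277]
ee_rot: [3.141, 0.001, 1.624]
wrist_force: [0.4, -2.8, 5.3]
opening: 0.0118
gripper_force: 41.6
```

```bash
python3 t.py
```

```text
18.575 [ 0.41 -2.8   5.26] [-0.379  0.055  0.492] [0.6286 0.0457 0.1277] [3.141e+00 1.000e-03 1.624e+00] -0.084
```

Call:
{"method": "apply_moves", "body": {"steps": [[[0, 0, 0.005, 1], [0, 0, 0.005, 1]]]}}

```text
clock: 18.82
ee_pos: [0.6286, 0.0457, 0.1272]
ee_rot: [3.141, 0.001, 1.449]
wrist_force: [-0.7, -2.1, 6.1]
opening: 0.0119
gripper_force: 41.9
```

```bash
python3 t.py
```

```text
18.825 [-0.74 -2.06  6.11] [-0.434  0.089  0.487] [0.6286 0.0457 0.1272] [3.141e+00 1.000e-03 1.449e+00] 0.091
```

Call:
{"method": "apply_moves", "body": {"steps": [[[0, 0, 0, 0], [0, 0, 0, 0], [0, 0, 0, 0]]]}}

```text
clock: 19.2
ee_pos: [0.6286, 0.0457, 0.1273]
ee_rot: [3.14, 0.001, 1.452]
wrist_force: [0.1, -2.4, 6.5]
opening: 0.012
gripper_force: 41.4
```

```bash
python3 t.py
```

```text
19.2 [ 0.1  -2.42  6.49] [-0.462 -0.022  0.251] [0.6286 0.0457 0.1273] [3.140e+00 1.000e-03 1.452e+00] 0.088
```

Turning torque was 0.49, which is 0.13 above the 0.36 friction, and it holds 0.25 N m at a standstill. The handle is about 0.47 rad past contact, so roughly 0.17 added. All of these lie in the firm band, so I'm releasing.

Call:
{"method": "apply_moves", "body": {"steps": [[[0, 0, 0, 0], [0, 0, 0, 0], [0, 0, 0, 0], [0, 0, 0, 0]]], "gripper": 0.8}}

```text
clock: 19.7
ee_pos: [0.6283, 0.0463, 0.1264]
ee_rot: [-3.141, -0.0, 1.451]
wrist_force: [0.1, 0.5, 0.0]
opening: 0.0685
gripper_force: 0.0
```

Call:
{"method": "apply_moves", "body": {"steps": [[[0, 0, -0.3, 0], [0, 0, -0.6, 0], [0, 0, -0.8, 0], [0, 0, -0.6, 0], [0.5, 0, 0, 0], [0.9, 0, 0, 0], [0.9, 0, 0, 0], [0.9, 0, 0, 0], [0, 0, 0, 0]]]}}

```text
clock: 20.82
ee_pos: [0.6473, 0.208, 0.2423]
ee_rot: [3.141, -0.001, 1.454]
wrist_force: [-0.5, -0.5, 0.4]
opening: 0.0684
gripper_force: 0.0
```

```bash
python3 t.py; python3 -c "
from h import *
S=img('scene');T=img('top')
for n,im,bx in(('top',T,(280,130,325,175)),('scene',S,(270,210,345,245))):
    k,cs=blobs(im,lambda h,s,v:((h<8)|(h>172))&(s>130)&(v>70),bx)
    for c in cs:
        r=cv2.minAreaRect(c);b=plane(n,cv2.boxPoints(r),.137);e=[b[1]-b[0],b[2]-b[1]];e=max(e,key=np.linalg.norm);print(n,cv2.contourArea(c),np.linalg.norm(e),np.arctan2(e[1],e[0]))
a=cv2.resize(S[190:310,240:400],None,fx=3,fy=3,interpolation=cv2.INTER_CUBIC);b=cv2.resize(T[110:230,270:340],None,fx=3,fy=3,interpolation=cv2.INTER_CUBIC)
cv2.imwrite('pics/f.png',np.hstack([a,b])[:,:,::-1])"
```

```text
20.825 [-0.52 -0.53  0.43] [-0.034 -0.016  0.052] [0.6473 0.208  0.2423] [ 3.141e+00 -1.000e-03  1.454e+00] 0.33
top 82.0 0.068545442740231 -1.653332833695343
scene 78.0 0.07046933966530726 1.4372459050068498
```

View pics/f.png

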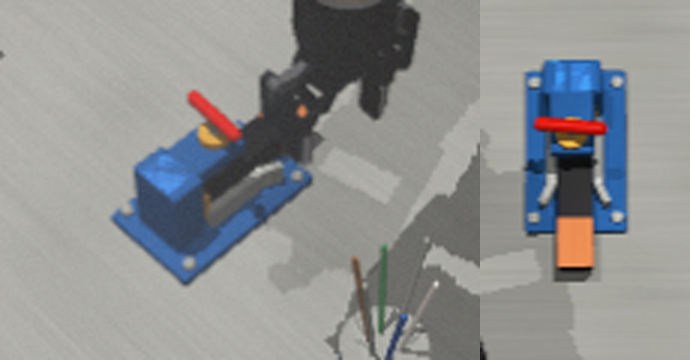

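The handle's image angle (about 1.45-1.49) matches the tool yaw of 1.45, so it didn't slip. The bar is straight and home. I'll move up, clear of the rods, and check the torque sensor's zero and noise.

Call:
{"method": "apply_moves", "body": {"steps": [[[0, 0, -0.6, 0], [0, 0, -0.6, 0], [0, 0, 0, 0], [0, 0, 0, 0], [0, 0, 0, 0], [0, 0, 0, 0]]]}}

```text
clock: 21.68
ee_pos: [0.6474, 0.2049, 0.3008]
ee_rot: [-3.14, 0.0, 1.451]
wrist_force: [0.0, 0.0, -0.0]
opening: 0.0683
gripper_force: 0.0
```

```bash
python3 -c "
from h import *
v=[]
for i in range(8): img('top'); v.append(ctrl.sense()['wrist_torque'][2])
print(np.round(v,3))
T=img('top');S=img('scene')
print([np.round(plane('top',[cv2.minAreaRect(c)[0]],.012),3) for c in blobs(T,red,(190,120,250,170))[1]])"
```

```text
[ 0.     0.072  0.039 -0.061 -0.022  0.031 -0.015  0.026]
[]
```

```bash
python3 -c "
from h import *
print(ctrl.close_job())"
```

```text
the job is handed in; nothing more can be done
None
```

The bar lies home against the brass stop and is clamped at an estimated 60 N (noisy torque readings; the 30–110 N band should hold), with the handle released and the arm clear; the job is handed in, but no verdict was shown.

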